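# Find the full parts tin and send it through on the transfer slide

## Robot

A 7-joint arm with a two-finger parallel gripper is mounted at the origin on the work surface. World frame = base frame: x ahead of the robot, y to its left, z up, the work surface at z = 0. Lengths are in m, angles in rad, forces in N, time in s.
With the tool pointing down it reaches from about 0.4 to 0.875 m from the base axis. Payload 19.3 kg.
Tool frame: the origin (TCP) lies at the very end of the fingers, on their centre line; the grasp point (between the pads) lies 19 mm behind it; z points along the fingers, y is the line along which they close (so a half turn about z gives the same grasp; the last joint's range is limited). The gripper opens to 85 mm and grips with 20 to 120 N. Pads are 22 mm wide; open, the fingers measure 114 mm over their backs; the gripper's body (76 mm by 85 mm) begins 54 mm behind the grasp point. The pads swing forward as they close: fully open they stand 13 mm farther back than shut.
Start: joints at [-1.389, 0.521, -0.036, 1.599, 0.021, 1.021, -0.113], TCP at [0.156, 0.605, 0.231] pointing down, gripper open.
Joint ranges: [-2.91, 2.91], [-0.3, 2.13], [-1.5, 1.42], [0.17, 2.43], [-1.26, 4.41], [0.16, 1.93], [-2.52, 2.52]. Speed limits (rad/s): [1.89, 1.89, 2.39, 2.39, 3.01, 3.01, 3.01].

## Interface

Orientations are given as [roll, pitch, yaw] about the fixed x, y, z axes, in that order (R = Rz(yaw) Ry(pitch) Rx(roll)).
In Python, from workcell import bot gives the robot as it stands.
- The arm moves only by the tool servo_tool, never from a script. Its argument "plan" is a list of rows, each a list of 7 numbers: the finger opening in cm, from 0 to 8.54, then the shift along the tool's x, y, z in cm, then the turn, a rotation vector about the tool's x, y, z in degrees. In form: [[fingers, x, y, z, wx, wy, wz], ...]. A call has 1 to 10 rows; each row is the pose to reach, as a shift and turn from the pose commanded when the call began, along the tool's axes at that moment; what a row does not reach only later rows make up. A row lasts 1/10 s, in which the tool goes at most 50 mm and 8.59 degrees, less where a joint would pass 70% of its speed; a pose out of reach is approached as far as the arm can. A call with a gripper value outside its range is refused whole. The fingers move at their own pace and stop on an object; "force" is the grip in N (left out, the last holds). Time passes only in rows, so rows that repeat a pose let the fingers close. It gives the time, the measured TCP pose, the force, the opening and the grip force at its end, in the units of the state.
- bot.observe(): the state, without advancing time (a new reading comes with each control period).
- bot.grab_frame(name): name is "side" or "top" or "wrist"; returns a dict with "frame" (384x512x3 uint8, blue, green, red), "mtx" (3x3 intrinsics, pixels), "R" (3x3) and "t" (3): a world point X has camera coordinates R X + t; the wrist camera has in their place "T_tool_cam" (4x4, takes a point from camera to tool coordinates, whose origin is the TCP and whose axes are the flange's). Camera axes: x right, y down, z forward; pixel columns grow to the right and rows downward; lengths in m; the calibration is good to about 2 mm. The wrist camera is an equidistant fisheye: a pixel r from the principal point sees the ray r / f radians off the axis. A picture is of the moment at which its call begins: read the wrist's pose just before it. There is no depth.
- bot.job_done(): hands the job in; it is judged then, once.
The state is a dict: "clock": time; "qpos": joint angles; "qd": joint speeds; "joint_efforts": joint torques, N m; "position": TCP position; "tool_rot": TCP orientation; "force": force on the tool from outside, world axes, zero at the start; "moment": the same for the moment, N m; "grip_width": finger opening in m; "finger_force": force on a finger pad.
Only numpy, scipy, OpenCV 4.12 (cv2) and the standard library are available. Lean on these libraries where they do the work, as an engineer would, in place of code of your own. Each camera call takes 0.05 s, during which the arm holds its last target. There are 200 camera calls.

## Task

Two of the three look-alike closed tins in the rack are nearly empty and one is full: slide the carriage all the way out from under its clear guard, find the full tin by lifting them, and set it down gently, flat in the carriage's tray. Then push the carriage fully home under the guard and let go. The two light tins must end up standing in the bays they started in, no tin may be dropped, and leave the wrench, tape roll and bottle alone.

Things in the scene. Friction and masses are not known exactly. Their poses are not given: they have to be found in the camera images.
- tin_1: closed plain metal tin, box 100 (its x) x 70 (y) x 60 mm, with a strap handle on the lid: a level bar 70 mm long along x, 14 mm wide, its underside 78 mm and top 92 mm above the tin's underside, on two legs 10 mm long (x), centred 30 mm either side of the middle; free space between lid and bar. Origin: centre of its underside, z up. Starts in a bay of the rack
- tin_2: exactly like tin_1, same origin and axes. Two of the three tins weigh 0.15 to 0.2 kg; one, which can be any of them, weighs 0.5 to 0.7 kg. Its load sits in the middle, loose by 2 to 4 mm
- tin_3: exactly like tin_1 and tin_2, same origin and axes; standing in the rack the tins can be told apart only by weight
- rack: fixed plywood rack 126 (x) x 366 (y) x 22 mm, with three shallow bays in a row along its y at -125, 0 and +125 mm: bay floor 10 mm up, rims 22 mm up, each bay 110 mm (x) by 80 mm (y), the tins centred in them with their x along the rack's x. Origin: centre of its underside; z up
- slide: fixed aluminium base plate 150 (x) x 330 (y) x 12 mm carrying a sliding carriage. Origin: centre of its underside, z up. The carriage centre is at y +80 mm when home, y -80 mm when fully out. A stop block at y +154 mm is 62 mm high and 22 mm thick (y)
- guard (a point): middle of the top of the fixed clear plastic guard roof over the carriage's home place, 167 mm above the bench; 110 (slide's x) x 124 (slide's y) x 5 mm, on two 14 mm posts along its +x edge, open on the other sides. It blocks loading from above unless the carriage is out; a tin in the carriage passes beneath with 40 mm to spare
- carriage (a joint): how far the carriage is out, in m: 0 home, 0.16 fully out (towards the slide's -y). Moves with about 1.5 N of friction and stays where it is left; 0 to 0.05 at the start
- carriage_floor (a point): middle of the carriage's flat floor (28 mm above the bench), axes as the slide's. The floor is a shallow tray, 116 mm (x) by 86 mm (y) inside, with 5 mm thick rims 14 mm high; a tin fits with its x along the slide's x, either way round
- carriage_grip (a point): top centre of the carriage's black upright grip, 122 mm to the -x side of the tray's middle: a slab 36 (x) x 14 (y) x 52 mm high, top 80 mm above the bench, on an arm 30 mm wide whose top is 28 mm above the bench; axes as the slide's. Pinch it across y from above and move along the slide's y
- wrench: bystander: steel wrench 180 mm long lying flat; origin at about its middle
- tape_roll: bystander: cardboard ring, 90 mm across, 60 mm hole, 40 mm high, standing flat; origin: centre of its underside
- oil_bottle: bystander: white bottle 60 mm across, 150 mm high; origin: centre of its underside
Not all that is in view belongs to the job. What is shaped like the tin_2 but orange is not meant. What is shaped like the tin_3 but red is not meant.

How it is judged:
By the outcome, as a careful person would: the job done as asked, in the order asked, and still so for the second after the job is handed in, with the robot touching nothing.
It also fails if it takes over 72 s, if anything falls off the work surface, if the arm or the gripper's body presses on something with over 40 N, if the wrist force passes 120 N, or if a joint passes its speed limit or range.

## Working session

There is one attempt and no reset: what is moved stays moved. The work goes in short steps, Python scripts to look and compute and a tool call to move; the robot and the scene stay as the last step left them, time stands still between calls to the robot, and variables do not carry over. Pictures are saved under pics/ and viewed, at most 10 in all, crops included, and the job is handed in when it is done.

Besides the shell and the picture viewer there is one more tool, called as name(argument=value, ...), one argument or row to a line, values as JSON. servo_tool: Moves the arm, as the interface text tells. Its arguments: {"type":"object","properties":{"plan":{"type":"array","items":{"type":"array","items":{"type":"number"}}},"force":{"type":"number"}},"required":["plan"]}

```bash
mkdir -p pics
python3 - <<'E'
from workcell import bot
import cv2,numpy as np
s=bot.observe();print(s)
for n in ("side","top"):
    d=bot.grab_frame(n);np.savez(f"{n}.npz",**d);cv2.imwrite(f"pics/{n}0.png",d["frame"]);print(n,d["mtx"],d["R"],d["t"])
E
```

```text
{'clock': 0.0, 'qpos': array([-1.38918567,  0.52203919, -0.0363329 ,  1.59995499,  0.02121637,
        1.02109609, -0.11282846]), 'qd': array([-0.00075416,  0.00155913, -0.00128604,  0.00100647,  0.00012525,
        0.00238328, -0.00103716]), 'joint_efforts': array([ 1.10249421e-04, -9.27113986e+01,  1.97979659e+00, -3.69957519e+01,
        1.77861104e-02,  7.99592526e-03,  3.27701173e-05]), 'position': array([0.15568082, 0.60497773, 0.23072896]), 'tool_rot': array([-3.14048411e+00,  8.91096659e-05,  2.88975598e+00]), 'force': array([ 1.19049031, -1.21108403, -0.05827164]), 'moment': array([-0.00629656, -0.02468098, -0.05384347]), 'finger_force': 0.0, 'grip_width': 0.08532227484031848}
side [[351.8239739    0.         254.76088079]
 [  0.         351.8239739  187.98033604]
 [  0.           0.           1.        ]] [[ 0.89463479 -0.44621795  0.02276246]
 [-0.23630272 -0.51577771 -0.82348915]
 [ 0.37919601  0.73134321 -0.5668752 ]] [-0.50176273  0.21310461  0.74167942]
top [[488.63382654   0.         259.82672993]
 [  0.         488.63382654 195.59353968]
 [  0.           0.           1.        ]] [[ 0.00486086 -0.99997118  0.0058311 ]
 [-0.98715424 -0.00572962 -0.15966742]
 [ 0.15969623 -0.00498007 -0.98715364]] [-0.02244548  0.54048401  1.31907575]
```

View pics/top0.png

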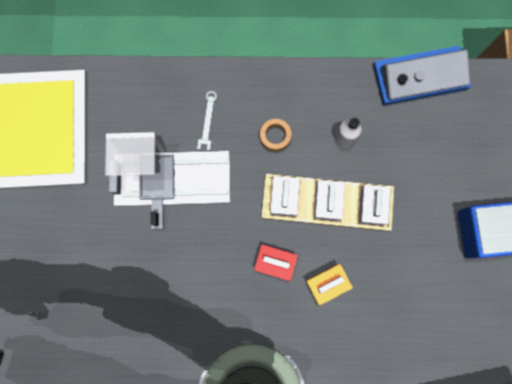

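View pics/side0.png

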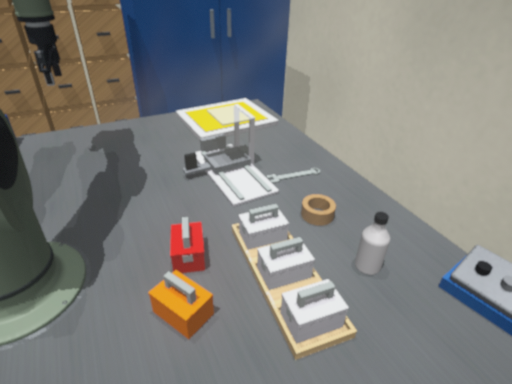

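The top view shows three grey tins in the rack at about (286,196), (330,200) and (376,205). The lookalikes to avoid are red at (276,262) and orange at (330,285). The carriage is near (157,177) with its grip near (156,218), and the guard roof is at (130,155). I'll crop closer to check this choice.

Run:
```python
import cv2,numpy as np
f=np.load("top.npz")["frame"]
a=cv2.resize(f[120:245,95:245],None,fx=4,fy=4,interpolation=cv2.INTER_CUBIC)
b=cv2.resize(f[160:240,255:405],None,fx=4,fy=4,interpolation=cv2.INTER_CUBIC)
cv2.imwrite("pics/a.png",a)
cv2.imwrite("pics/b.png",b)
```

```text
(no output)
```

View pics/a.png

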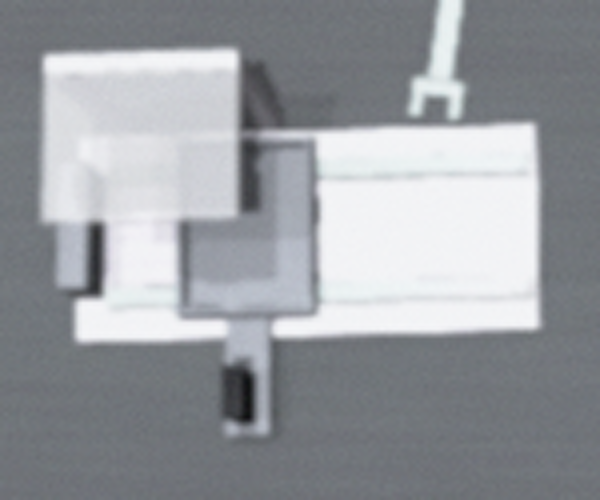

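View pics/b.png

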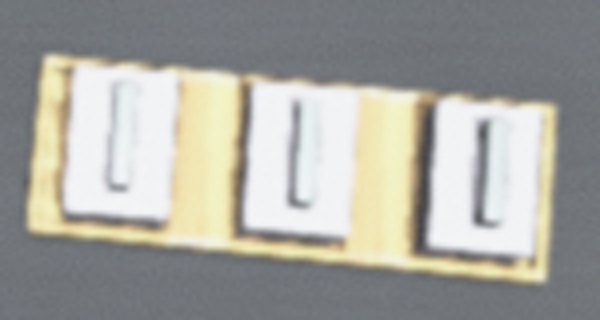

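The crops show three grey tins with handle tops near crop pixels (123,135), (302,153) and (492,172). The grip top is near (234,393), and the carriage is partly out. Next I compute poses.

```bash
cat > h.py <<'E'
import numpy as np
from scipy.spatial.transform import Rotation as Ro
d=dict(np.load("top.npz"))
def px(u,v,z,d=d):
    R,t=d["R"],d["t"]; c=-R.T@t; r=R.T@np.linalg.inv(d["mtx"])@[u,v,1]
    return c+r*(z-c[2])/r[2]
def proj(X,d=d):
    p=d["mtx"]@(d["R"]@X+d["t"]); return p[:2]/p[2]
def delta(s,pos,yaw):
    """shift in tool cm and rotvec deg from state s to tool-down pose"""
    R=Ro.from_euler("xyz",s["tool_rot"]); T=Ro.from_euler("xyz",[np.pi,0,yaw])
    return np.round(R.inv().apply(np.array(pos)-s["position"])*100,2),np.round((R.inv()*T).as_rotvec(degrees=True),2)
E
python3 - <<'E'
from h import *
A=lambda u,v,z:px(95+u/4-.375,120+v/4-.375,z)
B=lambda u,v,z:px(255+u/4-.375,160+v/4-.375,z)
rk=[B(*p,.022) for p in((45,55),(556,105),(545,282),(28,232))]
for p in rk:print("rack",p.round(4))
c=np.mean(rk,0); print("c",c.round(4)); 
for p in((123,135),(302,153),(492,172)):print("bar",B(*p,.102).round(4))
for p in((537,123),(541,328),(76,342)):print("plate",A(*p,.012).round(4))
for p in((228,365),(222,365),(248,422),(222,422)):print("grip",A(*p,.08).round(4))
for p in((44,66),(238,50),(238,210),(42,222)):print("guard",A(*p,.167).round(4))
for p in((318,140),(316,314),(178,318)):print("tray",A(*p,.042).round(4))
print("camera",-d["R"].T@d["t"])
E
```

```text
rack [ 0.6084 -0.0366  0.022 ]
rack [ 0.5743 -0.4004  0.022 ]
rack [ 0.4481 -0.3878  0.022 ]
rack [ 0.4813 -0.025   0.022 ]
c [ 0.528  -0.2125  0.022 ]
bar [ 0.5375 -0.0875  0.102 ]
bar [ 0.5261 -0.2068  0.102 ]
bar [ 0.514  -0.3333  0.102 ]
plate [0.6778 0.0706 0.012 ]
plate [0.5278 0.0655 0.012 ]
plate [0.5159 0.3953 0.012 ]
grip [0.4913 0.2721 0.08  ]
grip [0.4912 0.2761 0.08  ]
grip [0.4528 0.2571 0.08  ]
grip [0.4527 0.2746 0.08  ]
guard [0.6736 0.3794 0.167 ]
guard [0.6851 0.2549 0.167 ]
guard [0.5797 0.2508 0.167 ]
guard [0.5711 0.375  0.167 ]
tray [0.6568 0.2233 0.042 ]
tray [0.5323 0.2206 0.042 ]
tray [0.5289 0.3165 0.042 ]
camera [ 0.32299876 -0.01277897  1.388559  ]
```

Run:
```python
from workcell import bot
from h import *
s=bot.observe()
print(delta(s,[.472,.266,.20],np.pi+.035))
```

```text
(array([-39.08, -24.95,   3.11]), array([ -0.06,  -0.  , -16.43]))
```

servo_tool(
  plan=[
    [5,-39.1,-24.9,3,0,0,-16.4],
    [5,-39.1,-24.9,3,0,0,-16.4],
    [5,-39.1,-24.9,3,0,0,-16.4],
    [5,-39.1,-24.9,3,0,0,-16.4],
    [5,-39.1,-24.9,3,0,0,-16.4],
    [5,-39.1,-24.9,3,0,0,-16.4],
    [5,-39.1,-24.9,3,0,0,-16.4],
    [5,-39.1,-24.9,3,0,0,-16.4],
    [5,-39.1,-24.9,3,0,0,-16.4],
    [5,-39.1,-24.9,3,0,0,-16.4],
  ],
  force=40,
)

```text
clock: 1.1
position: [0.4753, 0.2619, 0.2009]
tool_rot: [-3.14, 0.0, -3.113]
force: [-1.5, 0.7, 0.7]
grip_width: 0.0499
finger_force: 0.0
```

servo_tool(
  plan=[
    [5,0,0,0,0,0,0],
    [5,0,0,0,0,0,0],
    [5,0,0,0,0,0,0],
  ],
)

```text
clock: 1.4
position: [0.4714, 0.2681, 0.2013]
tool_rot: [3.141, -0.0, -3.105]
force: [-0.1, -0.4, 0.3]
grip_width: 0.05
finger_force: 0.0
```

Run:
```python
from workcell import bot
from h import *
import cv2
s=bot.observe()
print(delta(s,[.472,.266,.045],np.pi+.035),s["position"],s["qpos"])
d=bot.grab_frame("wrist");cv2.imwrite("pics/w.png",d["frame"]);print(d["T_tool_cam"],d["mtx"])
```

```text
(array([-0.06, -0.22, 15.63]), array([ 0.02, -0.02,  0.09])) [0.4713568  0.26810317 0.20130252] [-0.61381287  0.42673177 -0.01638187  1.85057848  0.00815547  0.8644648
  0.97328183]
[[-5.11623143e-04 -9.57462844e-01 -2.88556130e-01  7.37663516e-02]
 [ 9.99999696e-01 -6.59708525e-04  4.15944768e-04 -3.96512929e-04]
 [-5.88614600e-04 -2.88555830e-01  9.57462890e-01 -1.42796624e-01]
 [ 0.00000000e+00  0.00000000e+00  0.00000000e+00  1.00000000e+00]] [[297.31863964   0.         258.27805937]
 [  0.         297.31863964 194.99617222]
 [  0.           0.           1.        ]]
```

View pics/w.png

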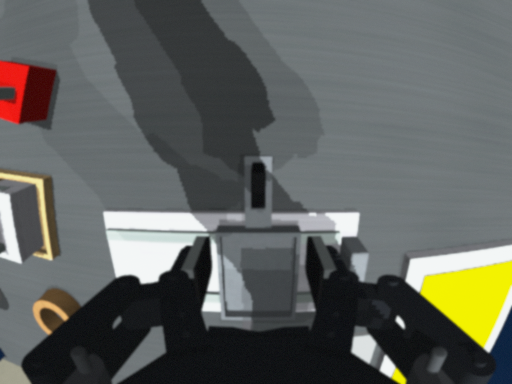

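The wrist view shows the black grip at (258,186), centred between the fingers at about (0.3 cm, 0) in tool x, y. I'll descend and pinch it.

servo_tool(
  plan=[
    [5,0.2,0,4,0,0,0],
    [5,0.2,0,8,0,0,0],
    [5,0.2,0,12,0,0,0],
    [5,0.2,0,15.6,0,0,0],
    [5,0.2,0,15.6,0,0,0],
    [1,0.2,0,15.6,0,0,0],
    [1,0.2,0,15.6,0,0,0],
    [1,0.2,0,15.6,0,0,0],
    [1,0.2,0,15.6,0,0,0],
    [1,0.2,0,15.6,0,0,0],
  ],
  force=40,
)

```text
clock: 2.45
position: [0.4712, 0.2675, 0.0474]
tool_rot: [3.14, 0.002, -3.107]
force: [-1.1, -0.6, 8.2]
grip_width: 0.0133
finger_force: 40.7
```

servo_tool(
  plan=[
    [1,0,-1,-0.2,0,0,0],
    [1,0,-2.5,-0.2,0,0,0],
    [1,0,-4,-0.2,0,0,0],
    [1,0,-5.5,-0.2,0,0,0],
    [1,0,-7,-0.2,0,0,0],
    [1,0,-8.5,-0.2,0,0,0],
    [1,0,-10,-0.2,0,0,0],
    [1,0,-11,-0.2,0,0,0],
    [1,0,-11.4,-0.2,0,0,0],
    [1,0,-11.4,-0.2,0,0,0],
  ],
)

```text
clock: 3.45
position: [0.4751, 0.1519, 0.0479]
tool_rot: [3.142, 0.002, -3.108]
force: [7.8, -1.2, -26.4]
grip_width: 0.0133
finger_force: 43.6
```

servo_tool(
  plan=[
    [1,0,-0.2,0,0,0,0],
    [1,0,-0.3,0,0,0,0],
    [1,0,-0.4,0,0,0,0],
    [1,0,-0.4,0,0,0,0],
  ],
)

```text
clock: 3.85
position: [0.4752, 0.1488, 0.0478]
tool_rot: [3.141, 0.002, -3.107]
force: [7.2, 0.6, -28.0]
grip_width: 0.0132
finger_force: 43.5
```

servo_tool(
  plan=[
    [1,0.05,-0.2,0.15,0,0,0],
    [1,0.05,-0.4,0.15,0,0,0],
    [1,0.05,-0.6,0.15,0,0,0],
    [1,0.05,-0.6,0.15,0,0,0],
  ],
)

```text
clock: 4.25
position: [0.4753, 0.1484, 0.0477]
tool_rot: [3.135, 0.005, -3.103]
force: [-3.2, 32.2, -2.9]
grip_width: 0.0133
finger_force: 47.1
```

servo_tool(
  plan=[
    [1,0,0.5,0,0,0,0],
    [5,0,0.5,0,0,0,0],
    [5,0,0.5,0,0,0,0],
    [5,0,0.5,0,0,0,0],
    [5,0,0.5,-4,0,0,0],
    [5,0,0.5,-9,0,0,0],
    [5,0,0.5,-14,0,0,0],
    [5,0,0.5,-17.4,0,0,0],
    [5,0,0.5,-17.4,0,0,0],
  ],
)

```text
clock: 5.15
position: [0.4758, 0.1479, 0.2243]
tool_rot: [3.139, 0.007, -3.108]
force: [1.3, 0.1, -0.8]
grip_width: 0.0499
finger_force: 0.0
```

Run:
```python
from workcell import bot
from h import *
import cv2
s=bot.observe(); print(s["position"],s["force"],s["grip_width"])
d=bot.grab_frame("top");np.savez("top2.npz",**d)
cv2.imwrite("pics/c.png",cv2.resize(d["frame"][120:245,95:245],None,fx=4,fy=4,interpolation=cv2.INTER_CUBIC))
print("A",delta(s,[.5385,-.087,.22],np.pi-.093))
```

```text
[0.47575901 0.14791743 0.22432995] [ 1.3409295   0.11064205 -0.83921699] 0.04993494156836564
A (array([ -5.48, -23.69,   0.41]), array([0.16, 0.37, 7.25]))
```

View pics/c.png

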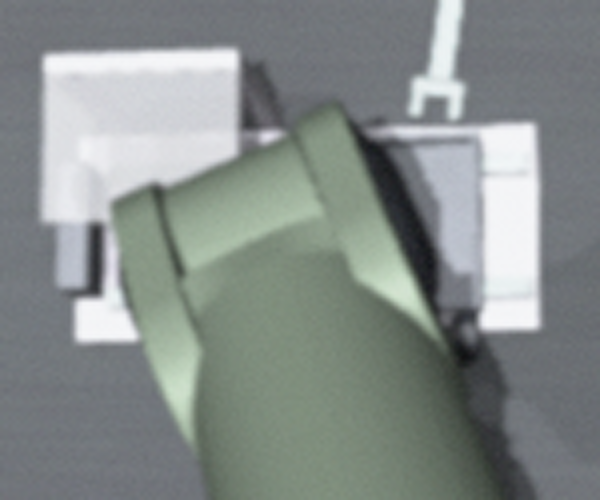

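The carriage is now at its out stop, with its right edge at crop (480,220). Next I go to the tin nearest the slide, tin A.

servo_tool(
  plan=[
    [5,-5.5,-23.7,0.4,0.2,0.4,7.3],
    [5,-5.5,-23.7,0.4,0.2,0.4,7.3],
    [5,-5.5,-23.7,0.4,0.2,0.4,7.3],
    [5,-5.5,-23.7,0.4,0.2,0.4,7.3],
    [5,-5.5,-23.7,0.4,0.2,0.4,7.3],
    [5,-5.5,-23.7,0.4,0.2,0.4,7.3],
    [5,-5.5,-23.7,0.4,0.2,0.4,7.3],
    [5,-5.5,-23.7,0.4,0.2,0.4,7.3],
    [5,-5.5,-23.7,0.4,0.2,0.4,7.3],
    [5,-5.5,-23.7,0.4,0.2,0.4,7.3],
  ],
)

```text
clock: 6.2
position: [0.537, -0.0864, 0.2158]
tool_rot: [-3.138, -0.007, 3.05]
force: [-0.2, -0.8, 0.3]
grip_width: 0.0498
finger_force: 0.0
```

Run:
```python
from workcell import bot
from h import *
import cv2
s=bot.observe(); print(s["position"],s["tool_rot"],s["force"])
print("A",delta(s,[.5385,-.087,.078],np.pi-.093))
d=bot.grab_frame("wrist");cv2.imwrite("pics/w2.png",d["frame"])
d=bot.grab_frame("top");np.savez("top3.npz",**d)
cv2.imwrite("pics/e.png",cv2.resize(d["frame"][120:245,95:245],None,fx=4,fy=4,interpolation=cv2.INTER_CUBIC))
```

```text
[ 0.53701259 -0.08636536  0.21577088] [-3.1377916  -0.00682565  3.05002038] [-0.20826174 -0.80131486  0.29535176]
A (array([-0.25,  0.  , 13.78]), array([-0.22, -0.39,  0.08]))
```

View pics/w2.png

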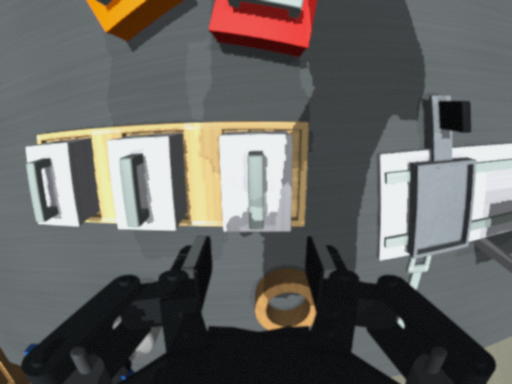

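View pics/e.png

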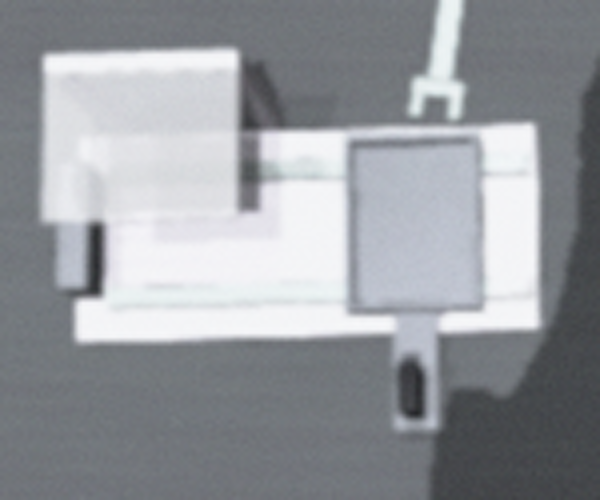

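The wrist view shows tin A's handle at (256,187), centred between the fingers. The crop shows the empty tray, fully out, with corners (349,138), (483,137), (482,311) and (347,311). Now I descend, grip and lift.

servo_tool(
  plan=[
    [4,-0.1,0,4,-0.2,-0.4,0],
    [4,-0.1,0,8,-0.2,-0.4,0],
    [4,-0.1,0,11,-0.2,-0.4,0],
    [4,-0.1,0,13,-0.2,-0.4,0],
    [4,-0.1,0,13.7,-0.2,-0.4,0],
    [0.6,-0.1,0,13.7,-0.2,-0.4,0],
    [0.6,-0.1,0,13.7,-0.2,-0.4,0],
    [0.6,-0.1,0,13.7,-0.2,-0.4,0],
    [0.6,-0.1,0,13.7,-0.2,-0.4,0],
    [0.6,-0.1,0,13.7,-0.2,-0.4,0],
  ],
  force=40,
)

```text
clock: 7.3
position: [0.5374, -0.0881, 0.0795]
tool_rot: [-3.141, 0.001, 3.048]
force: [-1.0, -2.6, 3.4]
grip_width: 0.013
finger_force: 42.6
```

servo_tool(
  plan=[
    [0.6,0,0,-0.5,0,0,0],
    [0.6,0,0,-1,0,0,0],
    [0.6,0,0,-1.7,0,0,0],
    [0.6,0,0,-2.5,0,0,0],
    [0.6,0,0,-3,0,0,0],
    [0.6,0,0,-3,0,0,0],
    [0.6,0,0,-3,0,0,0],
    [0.6,0,0,-3,0,0,0],
  ],
)

```text
clock: 8.1
position: [0.5369, -0.0878, 0.1086]
tool_rot: [-3.141, -0.0, 3.049]
force: [-0.2, 0.3, -5.0]
grip_width: 0.0132
finger_force: 41.4
```

Run:
```python
from workcell import bot
from h import *
s=bot.observe(); print(s)
A=lambda u,v,z:px(95+u/4-.375,120+v/4-.375,z)
q=[A(*p,.042) for p in((349,138),(483,137),(482,311),(347,311))]
print(np.round(q,4),np.mean(q,0))
```

```text
{'clock': 8.1, 'qpos': array([ 0.01920112,  0.56366517,  0.04606357,  1.91962011, -0.03939364,
        0.65933409,  1.56707295]), 'qd': array([-0.00090017,  0.00463486, -0.0015641 ,  0.00147544,  0.00182752,
        0.0008278 ,  0.00068068]), 'joint_efforts': array([-5.71257609e-03, -8.91160154e+01,  4.14287165e+00, -2.80096310e+01,
        1.80847611e-02, -4.10428576e-03, -1.33184158e-04]), 'position': array([ 0.53692864, -0.0877943 ,  0.10856271]), 'tool_rot': array([-3.14111024e+00, -1.54969836e-04,  3.04857564e+00]), 'force': array([-0.18643959,  0.29319106, -4.98127801]), 'moment': array([0.00868242, 0.01117717, 0.02249128]), 'finger_force': 41.37391269207001, 'grip_width': 0.013171999614669184}
[[0.6583 0.2014 0.042 ]
 [0.6597 0.1068 0.042 ]
 [0.5351 0.1051 0.042 ]
 [0.5345 0.1991 0.042 ]] [0.59690854 0.15308355 0.042     ]
```

servo_tool(
  plan=[
    [0.6,0,0,0,0,0,0],
    [0.6,0,0,0,0,0,0],
    [0.6,0,0,0,0,0,0],
    [0.6,0,0,0,0,0,0],
    [0.6,0,0,0,0,0,0],
  ],
)

```text
clock: 8.6
position: [0.5371, -0.0878, 0.1088]
tool_rot: [-3.141, 0.0, 3.049]
force: [-0.4, 0.5, -5.4]
grip_width: 0.0129
finger_force: 41.4
```

servo_tool(
  plan=[
    [0.6,0,0,0,0,0,0],
    [0.6,0,0,0,0,0,0],
  ],
)

```text
clock: 8.8
position: [0.5371, -0.0878, 0.1088]
tool_rot: [-3.141, 0.0, 3.049]
force: [-0.3, -0.5, -5.2]
grip_width: 0.0132
finger_force: 41.4
```

servo_tool(
  plan=[
    [0.6,0,0,0,0,0,0],
    [0.6,0,0,0,0,0,0],
  ],
)

```text
clock: 9.0
position: [0.5371, -0.0878, 0.1088]
tool_rot: [-3.141, 0.0, 3.049]
force: [0.2, 0.4, -5.4]
grip_width: 0.0132
finger_force: 41.4
```

The lift reads 5.3 N, about 0.54 kg, so tin A is the full one; a light tin would read under 2 N. The tray centre is (0.597, 0.153). I raise it and carry it over.

Run:
```python
from workcell import bot
from h import *
s=bot.observe(); print(delta(s,[.597,.153,.16],np.pi+.035))
```

```text
(array([-3.73, 24.53, -5.13]), array([-0.03,  0.01, -7.34]))
```

servo_tool(
  plan=[
    [0.6,0,0,-1,0,0,0],
    [0.6,0,0,-2.5,0,0,0],
    [0.6,0,0.5,-4,0,0,0],
    [0.6,0,1.5,-5.1,0,0,0],
    [0.6,-0.4,3,-5.1,0,0,-1],
    [0.6,-0.8,5,-5.1,0,0,-1.5],
    [0.6,-1.1,7.2,-5.1,0,0,-2.2],
    [0.6,-1.5,9.5,-5.1,0,0,-3],
    [0.6,-1.9,12,-5.1,0,0,-3.8],
    [0.6,-2.3,14.5,-5.1,0,0,-4.5],
  ],
)

```text
clock: 10.0
position: [0.5734, 0.0568, 0.1592]
tool_rot: [-3.141, -0.001, 3.129]
force: [-0.4, -0.0, -5.4]
grip_width: 0.0131
finger_force: 41.3
```

servo_tool(
  plan=[
    [0.6,-0.5,2.3,0,0,0,-0.6],
    [0.6,-0.8,4.5,0,0,0,-1.2],
    [0.6,-1.1,6.5,0,0,0,-1.8],
    [0.6,-1.4,8.2,0,0,0,-2.4],
    [0.6,-1.7,9.4,0,0,0,-2.8],
    [0.6,-2.1,10,0,0,0,-2.8],
    [0.6,-2.2,10.1,0,0,0,-2.8],
    [0.6,-2.2,10.1,0,0,0,-2.8],
    [0.6,-2.2,10.1,0,0,0,-2.8],
  ],
)

```text
clock: 10.9
position: [0.5969, 0.1541, 0.1597]
tool_rot: [-3.141, 0.0, -3.108]
force: [0.2, -0.8, -5.7]
grip_width: 0.0134
finger_force: 41.3
```

Run:
```python
from workcell import bot
from h import *
s=bot.observe(); print(s["position"],s["force"],s["grip_width"],delta(s,[.597,.153,.10],np.pi+.035))
```

```text
[0.59691009 0.15408692 0.15969745] [ 0.19858637 -0.80427265 -5.70981606] 0.013375173050406818 (array([-0.01, -0.1 ,  5.97]), array([-0.05,  0.  , -0.11]))
```

Lowering to z≈0.100, then creeping down to contact.

servo_tool(
  plan=[
    [0.6,0,-0.1,1.5,0,0,0],
    [0.6,0,-0.1,3,0,0,0],
    [0.6,0,-0.1,4.4,0,0,0],
    [0.6,0,-0.1,5.2,0,0,0],
    [0.6,0,-0.1,5.7,0,0,0],
    [0.6,0,-0.1,5.9,0,0,0],
    [0.6,0,-0.1,5.9,0,0,0],
  ],
)

```text
clock: 11.6
position: [0.597, 0.1541, 0.1007]
tool_rot: [-3.141, 0.0, -3.107]
force: [1.0, 0.3, -5.1]
grip_width: 0.0135
finger_force: 41.3
```

servo_tool(
  plan=[
    [0.6,0,0,0.05,0,0,0],
    [0.6,0,0,0.1,0,0,0],
    [0.6,0,0,0.15,0,0,0],
    [0.6,0,0,0.15,0,0,0],
  ],
)

```text
clock: 12.0
position: [0.597, 0.1541, 0.0993]
tool_rot: [-3.141, 0.0, -3.107]
force: [0.0, -0.1, -5.6]
grip_width: 0.0135
finger_force: 41.3
```

servo_tool(
  plan=[
    [0.6,0,0,0.05,0,0,0],
    [0.6,0,0,0.1,0,0,0],
    [0.6,0,0,0.15,0,0,0],
    [0.6,0,0,0.15,0,0,0],
  ],
)

```text
clock: 12.4
position: [0.5969, 0.1541, 0.0977]
tool_rot: [-3.141, 0.0, -3.107]
force: [-0.2, -0.5, -4.8]
grip_width: 0.0133
finger_force: 41.4
```

servo_tool(
  plan=[
    [0.6,0,0,0.04,0,0,0],
    [0.6,0,0,0.08,0,0,0],
    [0.6,0,0,0.08,0,0,0],
  ],
)

```text
clock: 12.7
position: [0.597, 0.1542, 0.0973]
tool_rot: [-3.141, 0.0, -3.107]
force: [-3.5, -0.3, 5.9]
grip_width: 0.013
finger_force: 42.8
```

servo_tool(
  plan=[
    [0.6,0,0,0.03,0,0,0],
    [0.6,0,0,0.06,0,0,0],
    [0.6,0,0,0.06,0,0,0],
  ],
)

```text
clock: 13.0
position: [0.5969, 0.1542, 0.0972]
tool_rot: [-3.141, 0.0, -3.107]
force: [-7.2, -1.2, 14.3]
grip_width: 0.0135
finger_force: 43.9
```

servo_tool(
  plan=[
    [0.6,0,0,-0.07,0,0,0],
    [4,0,0,-0.07,0,0,0],
    [4,0,0,-0.07,0,0,0],
    [4,0,0,-0.07,0,0,0],
    [4,0,0,-1,0,0,0],
    [4,0,0,-3,0,0,0],
    [4,0,0,-6,0,0,0],
    [4,0,0,-10,0,0,0],
    [4,0,0,-12.3,0,0,0],
    [4,0,0,-12.3,0,0,0],
  ],
)

```text
clock: 14.0
position: [0.5984, 0.1545, 0.2235]
tool_rot: [3.14, 0.006, -3.108]
force: [-0.9, 0.5, 0.4]
grip_width: 0.0402
finger_force: 0.0
```

servo_tool(
  plan=[
    [5,2,-1,0,0,0,0],
    [5,6,-1,0,0,0,0],
    [5,10,-1,0,0,0,0],
    [5,12.2,-1,0,0,0,0],
    [5,12.2,-1,0,0,0,0],
    [5,12.2,-1,0,0,0,0],
  ],
)

```text
clock: 14.6
position: [0.4756, 0.1401, 0.2196]
tool_rot: [-3.141, 0.001, -3.107]
force: [-0.1, 1.0, -0.1]
grip_width: 0.0499
finger_force: 0.0
```

Run:
```python
from workcell import bot
from h import *
import cv2
s=bot.observe(); print(s["position"],s["tool_rot"],s["force"],s["grip_width"],delta(s,[.475,.1485,.045],np.pi+.035))
d=bot.grab_frame("side");w=bot.grab_frame("wrist")["frame"]
cv2.imwrite("pics/f.png",np.hstack([cv2.resize(d["frame"][90:290,170:340],None,fx=2,fy=2,interpolation=cv2.INTER_CUBIC),w[:,:460]][:2]) if 0 else np.hstack([cv2.resize(d["frame"][90:282,170:298],None,fx=2,fy=2),w]))
```

```text
[0.47556899 0.14007342 0.21959254] [-3.14134301e+00  8.66988335e-04 -3.10693292e+00] [-0.14332809  0.99687758 -0.09870322] 0.049884230012118426 (array([ 0.04,  0.85, 17.46]), array([-0.01,  0.05, -0.02]))
```

View pics/f.png

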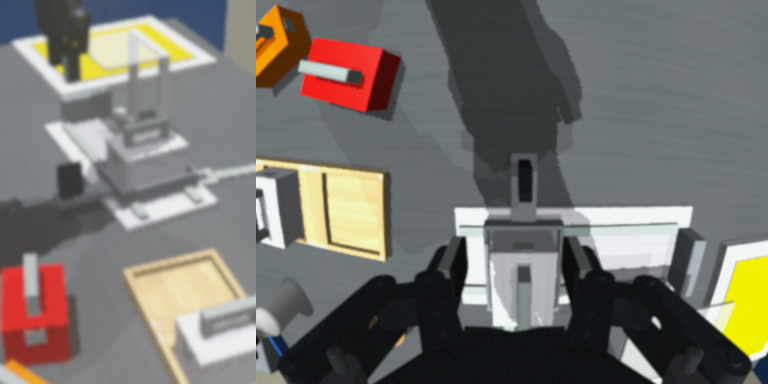

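The picture shows the tin flat inside the tray, with the grip at wrist pixel (268,183), a 0.9 cm shift as computed. I pinch the grip and push home.

servo_tool(
  plan=[
    [5,0.1,0.85,0,0,0,0],
    [5,0.1,0.85,4,0,0,0],
    [5,0.1,0.85,9,0,0,0],
    [5,0.1,0.85,13,0,0,0],
    [5,0.1,0.85,16,0,0,0],
    [5,0.1,0.85,17.2,0,0,0],
    [1,0.1,0.85,17.2,0,0,0],
    [1,0.1,0.85,17.2,0,0,0],
    [1,0.1,0.85,17.2,0,0,0],
    [1,0.1,0.85,17.2,0,0,0],
  ],
  force=40,
)

```text
clock: 15.7
position: [0.4749, 0.1488, 0.0486]
tool_rot: [3.141, 0.002, -3.107]
force: [-0.3, 1.5, 10.7]
grip_width: 0.0131
finger_force: 41.5
```

servo_tool(
  plan=[
    [1,0,0.3,0,0,0,0],
    [1,0,0.8,0,0,0,0],
    [1,0,1.5,0,0,0,0],
    [1,0,2.3,0,0,0,0],
    [1,0,3.2,0,0,0,0],
    [1,0,4.1,0,0,0,0],
    [1,0,5,0,0,0,0],
    [1,0,5.9,0,0,0,0],
    [1,0,6.8,0,0,0,0],
    [1,0,7.6,0,0,0,0],
  ],
)

```text
clock: 16.7
position: [0.4723, 0.2249, 0.0486]
tool_rot: [3.141, 0.002, -3.107]
force: [-0.2, -1.8, 10.7]
grip_width: 0.013
finger_force: 41.9
```

servo_tool(
  plan=[
    [1,0,0.8,-0.05,0,0,0],
    [1,0,1.7,-0.05,0,0,0],
    [1,0,2.6,-0.05,0,0,0],
    [1,0,3.5,-0.05,0,0,0],
    [1,0,4.4,-0.05,0,0,0],
    [1,0,5.3,-0.05,0,0,0],
    [1,0,6.2,-0.05,0,0,0],
    [1,0,6.9,-0.05,0,0,0],
    [1,0,7.4,-0.05,0,0,0],
    [1,0,7.7,-0.05,0,0,0],
  ],
)

```text
clock: 17.7
position: [0.4695, 0.3023, 0.0486]
tool_rot: [3.141, 0.002, -3.107]
force: [1.1, -2.1, 10.3]
grip_width: 0.0136
finger_force: 41.6
```

servo_tool(
  plan=[
    [1,0,0.2,0,0,0,0],
    [1,0,0.35,0,0,0,0],
    [1,0,0.5,0,0,0,0],
    [1,0,0.6,0,0,0,0],
    [1,0,0.7,0,0,0,0],
    [1,0,0.7,0,0,0,0],
  ],
)

```text
clock: 18.3
position: [0.4693, 0.3085, 0.0486]
tool_rot: [3.142, 0.002, -3.108]
force: [1.0, -3.3, 8.8]
grip_width: 0.0139
finger_force: 41.7
```

servo_tool(
  plan=[
    [1,0,0.15,0,0,0,0],
    [1,0,0.3,0,0,0,0],
    [1,0,0.4,0,0,0,0],
    [1,0,0.4,0,0,0,0],
  ],
)

```text
clock: 18.7
position: [0.4692, 0.3086, 0.0486]
tool_rot: [-3.137, -0.0, -3.11]
force: [-0.8, -24.7, 23.5]
grip_width: 0.0136
finger_force: 43.4
```

At the home stop. I unload, release and retreat.

servo_tool(
  plan=[
    [1,0,-0.33,0,0,0,0],
    [1,0,-0.33,0,0,0,0],
    [5,0,-0.33,0,0,0,0],
    [5,0,-0.33,0,0,0,0],
    [5,0,-0.33,0,0,0,0],
    [5,0,-0.33,-3,0,0,0],
    [5,0,-0.33,-7,0,0,0],
    [5,0,-0.33,-12,0,0,0],
    [5,0,-0.33,-17,0,0,0],
    [5,0,-0.33,-20,0,0,0],
  ],
)

```text
clock: 19.7
position: [0.469, 0.3096, 0.2515]
tool_rot: [3.14, 0.003, -3.107]
force: [1.0, 0.3, -0.2]
grip_width: 0.0497
finger_force: 0.0
```

Run:
```python
from workcell import bot
from h import *
import cv2
s=bot.observe(); print(s["position"],s["force"],s["grip_width"])
d=bot.grab_frame("side")["frame"];w=bot.grab_frame("wrist")["frame"]
cv2.imwrite("pics/g.png",np.hstack([cv2.resize(d[90:282,170:298],None,fx=2,fy=2),w]))
```

```text
[0.46897946 0.30955318 0.25154049] [ 0.95552376  0.28198418 -0.18050858] 0.049738179816274375
```

View pics/g.png

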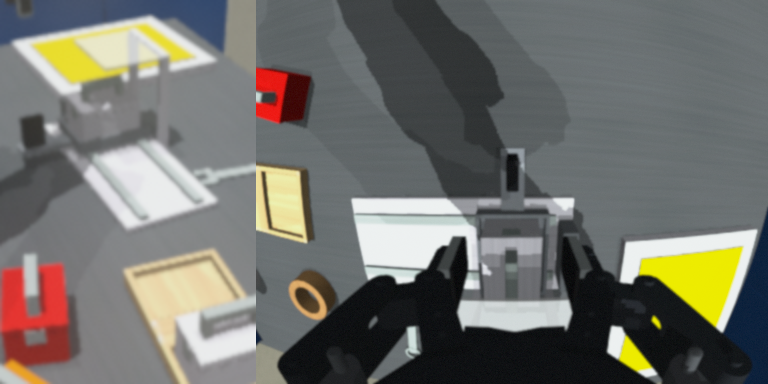

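The picture shows the carriage home under the guard with the tin flat in it, at (100,105) on the left. The light tins are untouched. The measured travel from stop to stop is 160 mm.

```bash
python3 -c "
from workcell import bot
print(bot.job_done())"
```

```text
the job is handed in; nothing more can be done
None
```

The full tin (about 0.54 kg) is flat in the tray, the carriage is pushed fully home under the guard and released, and the job is handed in; I lifted only that tin, since its 5.3 N reading ruled out a light one, so the two light tins stayed in their bays.

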